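# Weigh two gas cartridges, fit the full one, discard the spent one

### The arm

A 6-joint arm with a two-finger parallel gripper is mounted at the origin on the work surface. World frame = base frame: x ahead of the robot, y to its left, z up, the work surface at z = 0. Lengths are in mm, angles in degrees, forces in N, time in s.
With the tool pointing down it reaches from about 350 to 850 mm from the base axis. Payload 8.1 kg.
Tool frame: the origin (TCP) lies at the very end of the fingers, on their centre line; the grasp point (between the pads) lies 19 mm behind it; z points along the fingers, y is the direction in which the jaws open and shut (so a half turn about z gives the same grasp; the last joint's range is limited). The gripper opens to 93 mm and grips with 3 to 60 N. Pads are 15 mm wide; open, the fingers measure 128 mm over their backs; the gripper's body (75 mm by 188 mm) begins 65 mm behind the grasp point.
Start: joints at [-79.951, 7.471, 85.268, -0, 87.261, -4.893], TCP at [154.732, -579.709, 218.635] pointing down, gripper open.
Joint ranges: [-169.43, 169.43], [-51.17, 129.36], [1.28, 143.12], [-76.62, 256.62], [0, 156.53], [-152.29, 152.29]. Speed limits (degrees/s): [136.94, 136.94, 159.86, 180, 180, 180].

### API

Orientations are given as [roll, pitch, yaw] about the fixed x, y, z axes, in that order (R = Rz(yaw) Ry(pitch) Rx(roll)).
In Python, from cell import bot gives the robot as it stands.
- The arm moves only by the tool drive_tool, never from a script. Its argument "series" is a list of rows, each an object of numbers: "hand": the finger opening in m, from 0 to 0.093; "dx", "dy", "dz": the shift along the world's x, y, z in m; "ax", "ay", "az": the turn, a rotation vector about the world's x, y, z in degrees. A call has 1 to 10 rows; each row shifts and turns the commanded pose from where the row before left it; what a row does not reach is not made up. A row lasts 1/10 s, in which the tool goes at most 50 mm and 8.59 degrees, less where a joint would pass 70% of its speed; a pose out of reach is approached as far as the arm can. A call with a gripper value outside its range is refused whole. The fingers move at their own pace and stop on an object; "grip_force" is the grip in N (left out, the last holds). Time passes only in rows, so rows that do not move let the fingers close. It gives the time, the measured TCP pose, the force and the opening at its end, in the units of the state.
- bot.observe(): the state, without advancing time (a new reading comes with each control period).
- bot.grab_frame(name): name is "scene" or "top" or "wrist"; returns a dict with "image" (420x560x3 uint8, red, green, blue), "fx", "fy", "cx", "cy" (pixels), "world_to_cam" (4x4, takes a point from world to camera coordinates). Camera axes: x right, y down, z forward; pixel columns grow to the right and rows downward; lengths in mm; the calibration is good to about 2 mm. A picture is of the moment at which its call begins. There is no depth.
- bot.sign_off(): hands the job in, once; it reports no verdict.
The state is a dict: "t": time; "q": joint angles; "dq": joint speeds; "tau": joint torques, N m; "tcp_pos": TCP position; "eef_rot": TCP orientation; "wrist_force": force on the tool from outside, world axes, zero at the start; "torque": the same for the moment, N m; "finger_gap": finger opening in mm.
Only numpy, scipy, OpenCV 4.12 (cv2) and the standard library are available. Lean on these libraries where they do the work, as an engineer would, in place of code of your own. Each camera call takes 0.05 s, during which the arm holds its last target.

### The job

One of the two identical-looking gas cartridges is full and the other is spent: stand one of them alone on the empty pan of the balance, let go and see whether it sinks its pan against the reference weight. Then push the full cartridge down into the wooden holder, past the sprung balls, until it presses on the rubber buffer you feel at the bottom (firmly but without crushing the buffer), and stand the spent one upright in the grey tray. Handle the balance gently, do not tip a cartridge over, and leave the soap bottle, mug and pepper mill alone.

Things in the scene. Friction and masses are not known exactly. Their poses are not given: they have to be found in the camera images.
- cartridge_a_center (a point): steel gas cartridge, upright, a cylinder 40 mm in diameter and 112 mm tall (foot chamfered 4 mm wide, 5 mm high) with a short neck to 125 mm in all. Full it weighs about 340 g, spent about 200 g (each +-10%); one of the two is full and one spent, which is which changes and cannot be seen. The point lies on its axis, 62.5 mm above its underside; z up along the axis.
- cartridge_b_center (a point): The other one, looking the same: steel gas cartridge, upright, a cylinder 40 mm in diameter and 112 mm tall (foot chamfered 4 mm wide, 5 mm high) with a short neck to 125 mm in all. Full it weighs about 340 g, spent about 200 g (each +-10%); one of the two is full and one spent, which is which changes and cannot be seen. The point lies on its axis, 62.5 mm above its underside; z up along the axis.
- cartridge_a: Body of the cartridge of point cartridge_a_center; origin at the centre of its underside, z up.
- cartridge_b: Body of the cartridge of point cartridge_b_center; origin at the centre of its underside, z up.
- balance: Beam balance, fixed to the worktop: white base 110 x 270 x 26 mm (origin at the centre of its underside, its y along the beam), beam pivot 70 mm up, two round steel pans 110 mm either side of the pivot. The empty test pan is on its +y side; a brass reference weight of 270 g is fixed on the -y pan. Handle it gently: no more than about 15 N on it.
- pan_floor (a point): Centre of the top face of the empty test pan (inside diameter about 86 mm, rim 4 mm above this face). The pans stay level; each travels 26 mm up and down. The pan starts at its upper stop; a spent cartridge leaves it up, a full one sinks it slowly to its lower stop within 2 s.
- beam (a joint): Tilt of the balance beam, rad: -0.12 = test pan fully up (reference heavier), +0.12 = test pan fully down (test side heavier).
- holder: Wooden push-in holder block 100 x 100 x 75 mm high, fixed; origin at the centre of its underside; y is the line through the two sprung balls.
- holder_mouth (a point): Centre of the mouth of the holder's upright round bore, at the block's top face. Bore 43 mm in diameter with a 3 mm chamfer. 15 mm below the mouth two sprung steel balls, on the +y and -y sides, stand 3 mm into the bore; pushing past them and on takes roughly 5 to 15 N, and they hold a cartridge up wherever it is let go. The rubber buffer's top lies somewhere from 24 to 58 mm below the mouth (the packing under it differs each time and is not measured: feel for it).
- buffer (a joint): Compression of the rubber buffer at the bottom of the holder, m: 0 untouched, 6 N more for each mm; a cartridge is home when it stays pressing it 0.7 mm or more (more than its weight alone does; the balls hold it there once pressed with some 8 to 16 N); 3.6 mm (22 N) counts as crushed.
- tray: Grey plastic tray 110 x 110 mm, walls 4 mm thick and 30 mm high, fixed; origin at the centre of its underside.
- tray_in (a point): Centre of the tray's inner floor, about 4 mm above the worktop. The spent cartridge stands anywhere on this floor.
- soap_mid (a point): Soap bottle, 56 mm diameter, 190 mm tall; bystander; point half-way up.
- mug_mid (a point): White mug, 80 mm diameter, 90 mm tall; bystander; point half-way up.
- mill_mid (a point): Wooden pepper mill, 54 mm diameter, 155 mm tall; bystander; point half-way up.

How it is judged:
By the outcome, as a careful person would: the job done as asked, in the order asked, and still so for the second after the job is handed in, with the robot touching nothing.
It also fails if it takes over 72 s, if anything falls off the work surface, if the arm or the gripper's body presses on something with over 40 N, if the wrist force passes 120 N, or if a joint passes its speed limit or range.

## Working session

There is one attempt and no reset: what is moved stays moved. The work goes in short steps, Python scripts to look and compute and a tool call to move; the robot and the scene stay as the last step left them, time stands still between calls to the robot, and variables do not carry over. Pictures are saved under pics/ and viewed, and the job is handed in when it is done.

Besides the shell and the picture viewer there is one more tool, called after "Request:" as name(argument=value, ...), one argument or row to a line, values as JSON. drive_tool: Moves the arm, as the interface text tells. Its arguments: {"type":"object","properties":{"series":{"type":"array","items":{"type":"object","properties":{"hand":{"type":"number"},"dx":{"type":"number"},"dy":{"type":"number"},"dz":{"type":"number"},"ax":{"type":"number"},"ay":{"type":"number"},"az":{"type":"number"}}}},"grip_force":{"type":"number"}},"required":["series"]}

```bash
mkdir -p pics; ls; cat > h.py <<'E'
import numpy as np, cv2, pickle
from cell import bot
def snap(n,f):
    d=bot.grab_frame(n); cv2.imwrite(f'pics/{f}.png',d['image'][:,:,::-1]); pickle.dump(d,open(f'pics/{f}.pkl','wb')); return d
def load(f): return pickle.load(open(f'pics/{f}.pkl','rb'))
def proj(d,p):
    c=d['world_to_cam']@np.append(p,1.); return np.array([d['fx']*c[0]/c[2]+d['cx'],d['fy']*c[1]/c[2]+d['cy']])
def ray(d,u,v,z):
    M=np.array(d['world_to_cam']);R=M[:3,:3];o=-R.T@M[:3,3]
    r=R.T@np.array([(u-d['cx'])/d['fx'],(v-d['cy'])/d['fy'],1]); return o+r*(z-o[2])/r[2]
E
python3 - <<'E'
from h import *
for n in('scene','top','wrist'):
    d=snap(n,n+'0'); M=np.array(d['world_to_cam']); print(n,d['fx'],-M[:3,:3].T@M[:3,3])
print(bot.observe())
E
```

```text
pics
scene 503.68550032785606 [1120.8850521  -807.11038378  781.61828812]
top 387.5251125186852 [555.07883688  -2.02371635 907.20359208]
wrist 376.7113959418289 [ 227.75051505 -559.6595516   383.61655715]
{'t': 0.15, 'q': array([-7.99513982e+01,  7.50634130e+00,  8.53133553e+01,  2.60873876e-03,
        8.72602651e+01, -4.89012853e+00]), 'dq': array([ 0.01898144, -0.0608688 , -0.27753114, -0.09008568, -0.00441136,
        0.02169105]), 'tau': array([ 7.79393190e-05, -5.60476112e+01, -4.92334414e+01,  7.67335505e-02,
        3.06289131e-02, -1.14238076e-04]), 'tcp_pos': array([ 154.66630331, -579.29017248,  217.83143566]), 'eef_rot': array([-1.79920551e+02, -9.41245110e-03,  1.49385973e+01]), 'wrist_force': array([ 0.47401124,  0.00344558, -0.60956623]), 'torque': array([ 0.01273949,  0.0168447 , -0.01842976]), 'finger_gap': 92.81869757992551}
```

View pics/top0.png

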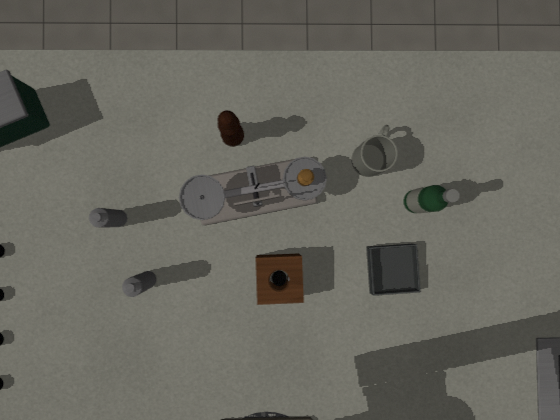

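View pics/scene0.png

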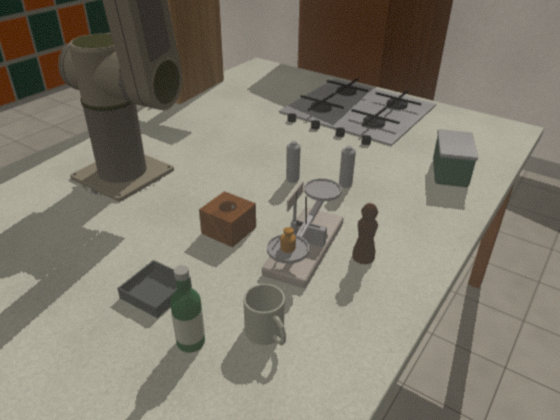

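The top view has up = +x and left = +y. Cartridge necks are near (99,217) and (131,288), the test pan is at (203,197), the holder bore at (279,279) and the tray at (394,268). I'll zoom in for finer positions.

```bash
python3 - <<'E'
from h import *
d=load('top0');im=d['image'][:,:,::-1]
a=cv2.resize(im[190:310,75:225],None,fx=5,fy=5,interpolation=cv2.INTER_CUBIC)
b=cv2.resize(im[230:320,240:430],None,fx=4,fy=4,interpolation=cv2.INTER_CUBIC)
cv2.imwrite('pics/ca.png',a);cv2.imwrite('pics/cb.png',b)
s=load('scene0')['image'][:,:,::-1]
cv2.imwrite('pics/cs.png',cv2.resize(s[130:290,190:390],None,fx=3.7,fy=3.7,interpolation=cv2.INTER_CUBIC))
E
```

```text
(no output)
```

View pics/ca.png

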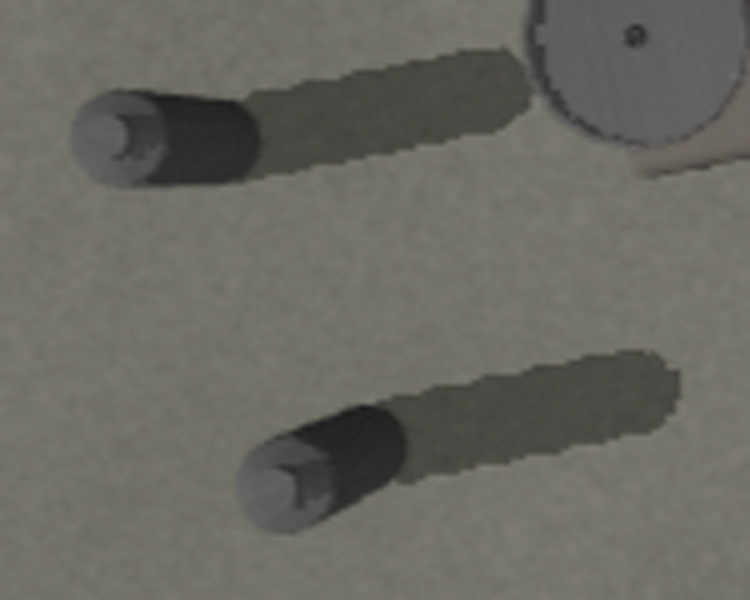

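View pics/cb.png

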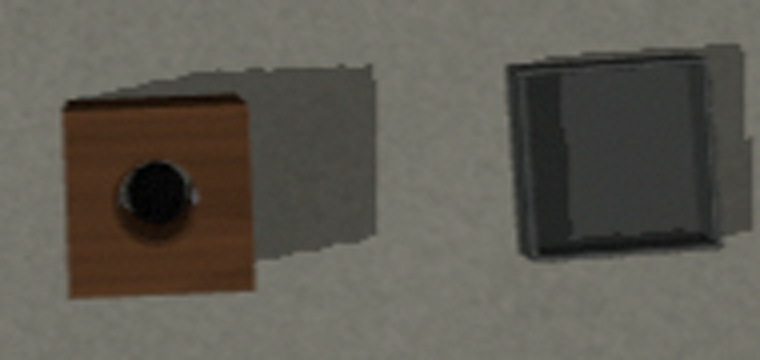

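View pics/cs.png

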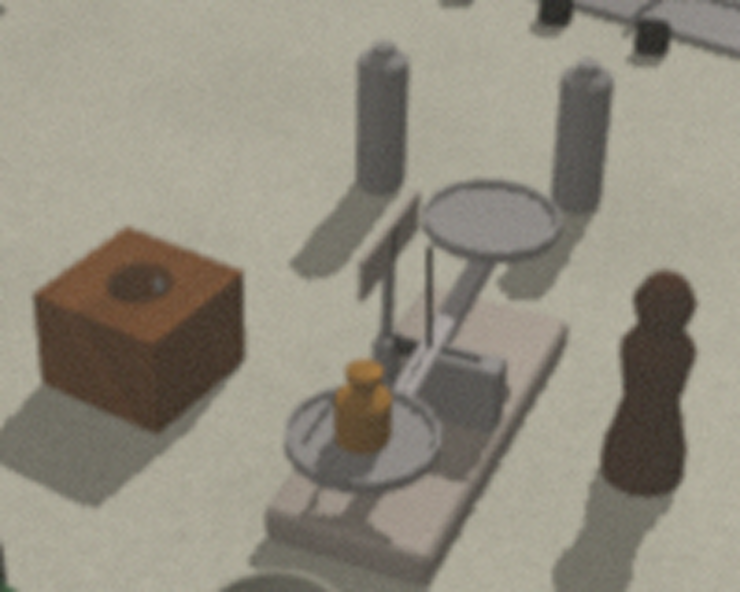

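```bash
python3 - <<'E'
from h import *
d=load('top0');s=load('scene0')
c=lambda x,y,k,ox,oy:((x+.5)/k-.5+ox,(y+.5)/k-.5+oy)
for n,p,q in(('A',(118.5,138.5),(383,0)),('B',(284.5,485.5),0)):
    w=ray(d,*c(*p,5,75,190),112);print(n,w,'scene proj top',proj(s,w),proj(s,[w[0],w[1],0]))
# scene crop coords check
f=lambda u,v:((u-190)*3.7,(v-130)*3.7)
for n,p in(('hold',(159.5,201)),('bore',(157,200))):
    w=ray(d,*c(*p,4,240,230),75);print(n,w,f(*proj(s,w)))
P=[ray(d,*c(*p,4,240,230),75) for p in((67,110),(247,107),(254,289),(70,297))]
print(np.round(P,1));
for i in range(4):
    e=P[i]-P[i-1];print(np.linalg.norm(e),np.degrees(np.arctan2(e[1],e[0])))
T=[ray(d,*c(*p,4,240,230),30) for p in((508,66),(706,57),(720,243),(530,258))]
print(np.round(T,1),np.mean(T,0))
pt=c(636,36,5,75,190); ps=c(491,217,3.7,190,130)
for z in(70,80,85,90,95,100,105,110):
    w=ray(d,*pt,z);print(z,w,proj(s,w)-ps)
# cartridge body edges in scene
E
```

```text
A [572.2578027  335.20133609 112.        ] scene proj top [348.11889118 149.72109959] [344.74013686 183.63377039]
B [431.30275975 268.57958768 112.        ] scene proj top [293.06687102 144.90271896] [292.10358379 178.60666826]
hold [435.22291397 -32.16408056  75.        ] (np.float64(136.82746007365463), np.float64(277.08380483237585))
bore [435.7750308 -30.8325894  75.       ] (np.float64(138.74334057291586), np.float64(276.43790256820364))
[[484.4  16.8  75. ]
 [484.7 -79.7  75. ]
 [387.6 -82.2  75. ]
 [385.   16.1  75. ]]
99.36184874670732 0.3826205445477478
96.48090152428172 -89.80952202948558
97.10411994991289 -178.52309428811756
98.35419612067014 91.51975869140747
[[ 502.2 -232.9   30. ]
 [ 505.9 -346.9   30. ]
 [ 400.2 -352.6   30. ]
 [ 393.4 -243.6   30. ]] [ 450.42317765 -293.98985589   30.        ]
70 [615.02118744 133.05897599  70.        ] [ 1.28336173 11.55363786]
80 [614.30520448 131.44547727  80.        ] [0.95290417 8.46505345]
85 [613.947213   130.63872791  85.        ] [0.78640012 6.90884208]
90 [613.58922152 129.83197855  90.        ] [0.61903711 5.34460261]
95 [613.23123004 129.02522919  95.        ] [0.4508085  3.77227277]
100 [612.87323856 128.21847984 100.        ] [0.28170753 2.19178963]
105 [612.51524708 127.41173048 105.        ] [0.11172741 0.60308959]
110 [612.1572556  126.60498112 110.        ] [-0.05913873 -0.99389158]
```

Request:
drive_tool(
  series=[
    {"hand":0.093,"dx":0.0275,"dy":0.023,"az":7.5},
    {"dx":0.0275,"dy":0.023,"az":7.5},
    {"dx":0.0275,"dy":0.023,"az":7.5},
    {"dx":0.0275,"dy":0.023,"az":7.5},
    {"dx":0.0275,"dy":0.023,"az":7.5},
    {"dx":0.0275,"dy":0.023,"az":7.5},
    {"dx":0.0275,"dy":0.023,"az":7.5},
    {"dx":0.0275,"dy":0.023,"az":7.5},
    {"dx":0.0275,"dy":0.023,"az":7.5},
    {"dx":0.0275,"dy":0.023,"az":7.5},
  ],
)

```text
validation failed for argument at $.se...
```

Request:
drive_tool(
  series=[
    {"hand":0.093,"dx":0.0275,"dy":0.023,"dz":0,"ax":0,"ay":0,"az":7.5},
    {"hand":0.093,"dx":0.0275,"dy":0.023,"dz":0,"ax":0,"ay":0,"az":7.5},
    {"hand":0.093,"dx":0.0275,"dy":0.023,"dz":0,"ax":0,"ay":0,"az":7.5},
    {"hand":0.093,"dx":0.0275,"dy":0.023,"dz":0,"ax":0,"ay":0,"az":7.5},
    {"hand":0.093,"dx":0.0275,"dy":0.023,"dz":0,"ax":0,"ay":0,"az":7.5},
  ],
)

```text
t: 0.65
tcp_pos: [293.0, -463.5, 218.3]
eef_rot: [-180.0, -0.0, 52.7]
wrist_force: [0.0, -0.0, 0.3]
finger_gap: 92.8
```

Request:
drive_tool(
  series=[
    {"hand":0.093,"dx":0.0275,"dy":0.023,"dz":0,"ax":0,"ay":0,"az":7.5},
    {"hand":0.093,"dx":0.0275,"dy":0.023,"dz":0,"ax":0,"ay":0,"az":7.5},
    {"hand":0.093,"dx":0.0275,"dy":0.023,"dz":0,"ax":0,"ay":0,"az":7.5},
    {"hand":0.093,"dx":0.0275,"dy":0.023,"dz":0,"ax":0,"ay":0,"az":7.5},
    {"hand":0.093,"dx":0.0275,"dy":0.023,"dz":0,"ax":0,"ay":0,"az":7.5},
    {"hand":0.093,"dx":0.005,"dy":0.045,"dz":0,"ax":0,"ay":0,"az":0},
    {"hand":0.093,"dx":0.005,"dy":0.045,"dz":0,"ax":0,"ay":0,"az":0},
    {"hand":0.093,"dx":0.005,"dy":0.045,"dz":0,"ax":0,"ay":0,"az":0},
    {"hand":0.093,"dx":0.005,"dy":0.045,"dz":0,"ax":0,"ay":0,"az":0},
    {"hand":0.093,"dx":0.005,"dy":0.045,"dz":0,"ax":0,"ay":0,"az":0},
  ],
)

```text
t: 1.65
tcp_pos: [454.4, -122.9, 218.4]
eef_rot: [-180.0, -0.0, 89.9]
wrist_force: [1.3, -0.2, -0.3]
finger_gap: 92.8
```

Request:
drive_tool(
  series=[
    {"hand":0.093,"dx":0.0,"dy":0.045,"dz":0,"ax":0,"ay":0,"az":0},
    {"hand":0.093,"dx":0.0,"dy":0.045,"dz":0,"ax":0,"ay":0,"az":0},
    {"hand":0.093,"dx":0.0,"dy":0.045,"dz":0,"ax":0,"ay":0,"az":0},
    {"hand":0.093,"dx":0.0,"dy":0.025,"dz":0,"ax":0,"ay":0,"az":0},
    {"hand":0.093,"dx":0.0,"dy":0,"dz":0,"ax":0,"ay":0,"az":0},
  ],
)

```text
t: 2.15
tcp_pos: [454.3, 38.2, 218.5]
eef_rot: [-180.0, -0.1, 90.2]
wrist_force: [0.2, 0.8, -0.1]
finger_gap: 93.0
```

```bash
python3 - <<'E'
from h import *
d=snap('wrist','w1');o=bot.observe();print(o['tcp_pos'],o['eef_rot'],o['t'])
for p in([431.3,268.6,112],[435.5,-31.5,75],[431.3,268.6,0]):print(proj(d,p))
E
```

```text
[454.46142043  36.54172181 218.46025051] [-1.79982279e+02  4.93563696e-03  9.01319454e+01] 2.2
[ 245.42168404 -166.19740207]
[262.06333007 277.96508149]
[257.8237051  -75.69923587]
```

View pics/w1.png

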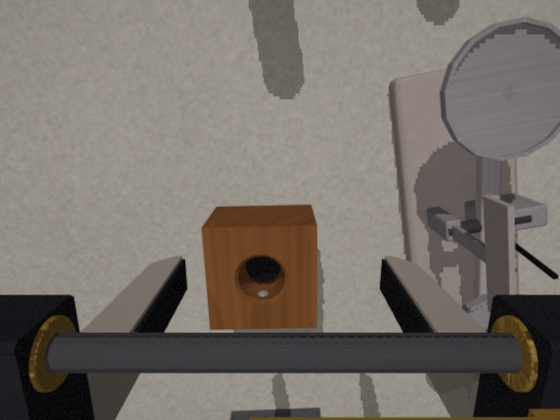

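Request:
drive_tool(
  series=[
    {"hand":0.093,"dx":-0.006,"dy":0.04,"dz":0,"ax":0,"ay":0,"az":0},
    {"hand":0.093,"dx":-0.006,"dy":0.04,"dz":0,"ax":0,"ay":0,"az":0},
    {"hand":0.093,"dx":-0.006,"dy":0.04,"dz":0,"ax":0,"ay":0,"az":0},
    {"hand":0.093,"dx":-0.006,"dy":0.03,"dz":0,"ax":0,"ay":0,"az":0},
    {"hand":0.093,"dx":0,"dy":0,"dz":0,"ax":0,"ay":0,"az":0},
  ],
)

```text
t: 2.7
tcp_pos: [430.3, 186.9, 218.4]
eef_rot: [-180.0, -0.0, 90.1]
wrist_force: [-0.7, -0.5, -0.0]
finger_gap: 93.3
```

```bash
python3 - <<'E'
from h import *
d=load('w1');print('pan',proj(d,[612.5,127.4,105]),[ (z,ray(d,508,91,z)) for z in (95,100,105,110)])
d=snap('wrist','w2');o=bot.observe();print(o['tcp_pos'],o['eef_rot'],o['t'])
for p in([431.3,268.6,112],[431.3,268.6,0],[572,335,112],[572,335,0],[612.5,127.4,105]):print(proj(d,p))
E
```

```text
pan [508.43882372  90.28942291] [(95, array([617.93893661, 127.37986502,  95.        ])), (100, array([615.10456052, 127.15179815, 100.        ])), (105, array([612.27018444, 126.92373128, 105.        ])), (110, array([609.43580835, 126.69566441, 110.        ]))]
[430.67429528 185.40289629 218.40017634] [-1.79976412e+02  2.76664566e-02  9.00471100e+01] 2.75
[285.15242854 100.40936553]
[284.59508155 102.87725335]
[504.24357575  -7.16033123]
[436.22676459  28.54275613]
[507.74798552 282.8908182 ]
```

View pics/w2.png

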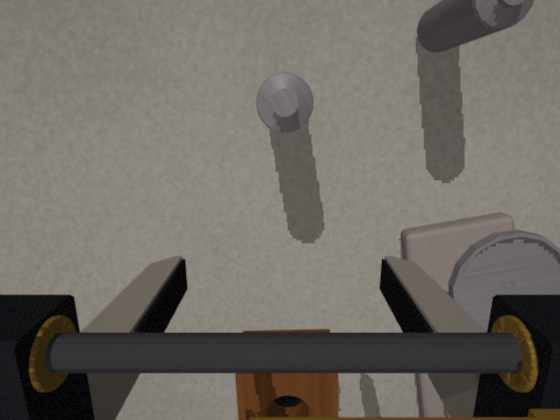

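Request:
drive_tool(
  series=[
    {"hand":0.093,"dx":0,"dy":0.0425,"dz":0,"ax":0,"ay":0,"az":0},
    {"hand":0.093,"dx":0,"dy":0.04,"dz":0,"ax":0,"ay":0,"az":0},
    {"hand":0.093,"dx":0,"dy":0,"dz":-0.04,"ax":0,"ay":0,"az":0},
    {"hand":0.093,"dx":0,"dy":0,"dz":-0.04,"ax":0,"ay":0,"az":0},
    {"hand":0.07,"dx":0,"dy":0,"dz":-0.04,"ax":0,"ay":0,"az":0},
    {"hand":0.06,"dx":0,"dy":0,"dz":-0.026,"ax":0,"ay":0,"az":0},
    {"hand":0.06,"dx":0,"dy":0,"dz":0,"ax":0,"ay":0,"az":0},
    {"hand":0.05,"dx":0,"dy":0,"dz":0,"ax":0,"ay":0,"az":0},
  ],
  grip_force=10,
)

```text
t: 3.55
tcp_pos: [431.4, 266.4, 73.0]
eef_rot: [-180.0, 0.0, 89.8]
wrist_force: [0.6, 0.5, -0.4]
finger_gap: 65.5
```

Request:
drive_tool(
  series=[
    {"hand":0.045,"dx":0,"dy":0,"dz":0,"ax":0,"ay":0,"az":0},
    {"hand":0.04,"dx":0,"dy":0,"dz":0,"ax":0,"ay":0,"az":0},
    {"hand":0.03,"dx":0,"dy":0,"dz":0,"ax":0,"ay":0,"az":0},
    {"hand":0.03,"dx":0,"dy":0,"dz":0,"ax":0,"ay":0,"az":0},
  ],
  grip_force=10,
)

```text
t: 3.95
tcp_pos: [431.4, 268.3, 74.0]
eef_rot: [179.9, -0.1, 90.0]
wrist_force: [-2.0, -0.0, 6.3]
finger_gap: 39.7
```

Request:
drive_tool(
  series=[
    {"hand":0.02,"dx":0,"dy":0,"dz":0,"ax":0,"ay":0,"az":0},
    {"hand":0.0,"dx":0,"dy":0,"dz":0,"ax":0,"ay":0,"az":0},
  ],
  grip_force=50,
)

```text
t: 4.15
tcp_pos: [431.4, 268.3, 74.1]
eef_rot: [179.9, -0.0, 90.0]
wrist_force: [-1.0, -0.5, 6.8]
finger_gap: 39.5
```

Request:
drive_tool(
  series=[
    {"hand":0.0,"dx":0,"dy":0,"dz":0.01,"ax":0,"ay":0,"az":0},
    {"hand":0.0,"dx":0,"dy":0,"dz":0.03,"ax":0,"ay":0,"az":0},
    {"hand":0.0,"dx":0,"dy":0,"dz":0.04,"ax":0,"ay":0,"az":0},
    {"hand":0.0,"dx":0,"dy":0,"dz":0.04,"ax":0,"ay":0,"az":0},
    {"hand":0.0,"dx":0,"dy":0,"dz":0.0,"ax":0,"ay":0,"az":0},
    {"hand":0.0,"dx":0,"dy":0,"dz":0.0,"ax":0,"ay":0,"az":0},
    {"hand":0.0,"dx":0,"dy":0,"dz":0.0,"ax":0,"ay":0,"az":0},
  ],
)

```text
t: 4.85
tcp_pos: [429.6, 267.3, 190.9]
eef_rot: [-179.9, 0.1, 89.9]
wrist_force: [-1.0, -0.6, -4.8]
finger_gap: 39.6
```

```bash
python3 - <<'E'
from h import *
d=snap('scene','s3');o=bot.observe();print(o['tcp_pos'],o['eef_rot'],o['t'],o['wrist_force'],o['torque'])
im=d['image'][:,:,::-1];u=proj(d,[431,268,150]).astype(int);print(u)
cv2.imwrite('pics/s3c.png',cv2.resize(im[max(0,u[1]-100):u[1]+80,u[0]-100:u[0]+100],None,fx=3,fy=3,interpolation=cv2.INTER_CUBIC))
E
```

```text
[429.44037148 267.17793384 190.42505926] [-1.79805842e+02  9.75813481e-02  8.99479749e+01] 4.9 [-0.8660279   0.78912946 -3.56117547] [-0.07677847 -0.10956364 -0.03531591]
[293 132]
```

View pics/s3c.png

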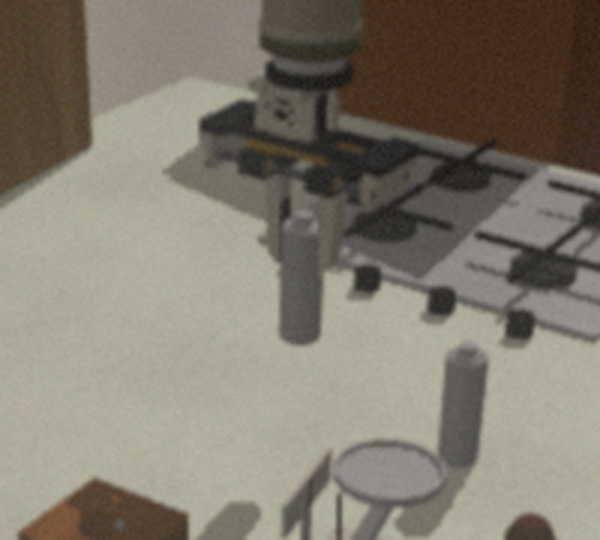

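Request:
drive_tool(
  series=[
    {"hand":0.0,"dx":0.01,"dy":-0.008,"dz":0.015,"ax":0,"ay":0,"az":0},
    {"hand":0.0,"dx":0.02,"dy":-0.015,"dz":0.015,"ax":0,"ay":0,"az":0},
    {"hand":0.0,"dx":0.025,"dy":-0.02,"dz":0,"ax":0,"ay":0,"az":0},
    {"hand":0.0,"dx":0.025,"dy":-0.02,"dz":0,"ax":0,"ay":0,"az":0},
    {"hand":0.0,"dx":0.025,"dy":-0.02,"dz":0,"ax":0,"ay":0,"az":0},
    {"hand":0.0,"dx":0.025,"dy":-0.02,"dz":0,"ax":0,"ay":0,"az":0},
    {"hand":0.0,"dx":0.025,"dy":-0.018,"dz":0,"ax":0,"ay":0,"az":0},
    {"hand":0.0,"dx":0.018,"dy":-0.012,"dz":0,"ax":0,"ay":0,"az":0},
    {"hand":0.0,"dx":0.01,"dy":-0.007,"dz":0,"ax":0,"ay":0,"az":0},
    {"hand":0.0,"dx":0,"dy":0,"dz":0,"ax":0,"ay":0,"az":0},
  ],
)

```text
t: 5.9
tcp_pos: [613.6, 126.8, 220.6]
eef_rot: [-179.8, 0.0, 89.9]
wrist_force: [0.0, 0.2, -3.5]
finger_gap: 39.3
```

Request:
drive_tool(
  series=[
    {"hand":0.0,"dx":0,"dy":0,"dz":-0.008,"ax":0,"ay":0,"az":0},
    {"hand":0.0,"dx":0,"dy":0,"dz":-0.008,"ax":0,"ay":0,"az":0},
    {"hand":0.0,"dx":0,"dy":0,"dz":0,"ax":0,"ay":0,"az":0},
    {"hand":0.0,"dx":0,"dy":0,"dz":0,"ax":0,"ay":0,"az":0},
    {"hand":0.0,"dx":0,"dy":0,"dz":0,"ax":0,"ay":0,"az":0},
  ],
)

```text
t: 6.4
tcp_pos: [613.6, 128.2, 207.0]
eef_rot: [180.0, -0.0, 90.0]
wrist_force: [0.7, -0.3, -3.1]
finger_gap: 39.4
```

```bash
python3 - <<'E'
from h import *
d=snap('scene','s4');o=bot.observe();print(o['tcp_pos'],o['eef_rot'],o['t'],o['wrist_force'],o['torque'])
im=d['image'][:,:,::-1];u=proj(d,[612,127,120]).astype(int);print(u,proj(d,[612.4,127.1,105]),proj(d,[612.4,127.1,125]))
cv2.imwrite('pics/s4c.png',cv2.resize(im[max(0,u[1]-100):u[1]+80,u[0]-100:u[0]+100],None,fx=3,fy=3,interpolation=cv2.INTER_CUBIC))
E
```

```text
[613.78608453 128.09042355 207.15820092] [ 1.79955124e+02 -6.76861896e-03  8.99643678e+01] 6.45 [ 0.67087004  0.31559615 -2.73932709] [-0.04110945 -0.12994342  0.02856008]
[322 183] [322.34588678 188.92721038] [322.82329348 182.10552272]
```

View pics/s4c.png

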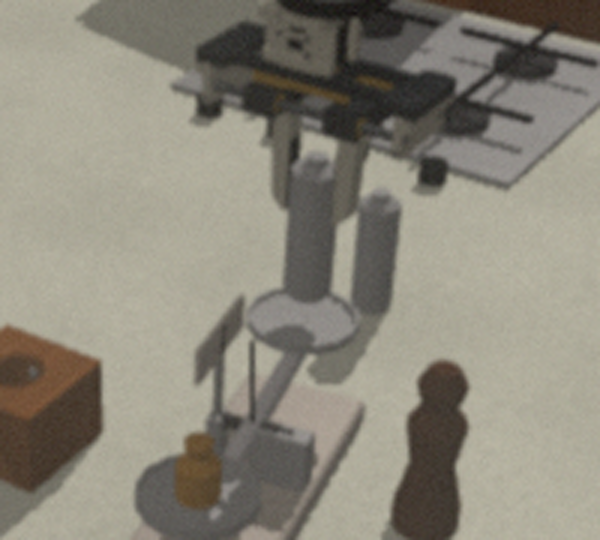

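Request:
drive_tool(
  series=[
    {"hand":0.0,"dx":0,"dy":0,"dz":-0.012,"ax":0,"ay":0,"az":0},
    {"hand":0.0,"dx":0,"dy":0,"dz":-0.008,"ax":0,"ay":0,"az":0},
    {"hand":0.0,"dx":0,"dy":0,"dz":-0.002,"ax":0,"ay":0,"az":0},
    {"hand":0.0,"dx":0,"dy":0,"dz":0,"ax":0,"ay":0,"az":0},
    {"hand":0.0,"dx":0,"dy":0,"dz":0,"ax":0,"ay":0,"az":0},
    {"hand":0.0,"dx":0,"dy":0,"dz":0,"ax":0,"ay":0,"az":0},
  ],
)

```text
t: 7.05
tcp_pos: [614.0, 127.8, 185.0]
eef_rot: [180.0, -0.0, 89.9]
wrist_force: [-0.7, 0.3, -4.7]
finger_gap: 39.6
```

Request:
drive_tool(
  series=[
    {"hand":0.0,"dx":0,"dy":0,"dz":-0.001,"ax":0,"ay":0,"az":0},
    {"hand":0.0,"dx":0,"dy":0,"dz":-0.001,"ax":0,"ay":0,"az":0},
  ],
)

```text
t: 7.25
tcp_pos: [613.9, 127.8, 182.9]
eef_rot: [180.0, -0.0, 89.9]
wrist_force: [-0.1, -0.3, -3.2]
finger_gap: 39.1
```

Request:
drive_tool(
  series=[
    {"hand":0.0,"dx":0,"dy":0,"dz":-0.001,"ax":0,"ay":0,"az":0},
    {"hand":0.0,"dx":0,"dy":0,"dz":-0.001,"ax":0,"ay":0,"az":0},
  ],
)

```text
t: 7.45
tcp_pos: [613.9, 127.9, 181.0]
eef_rot: [180.0, -0.0, 89.9]
wrist_force: [-1.9, 0.3, -0.1]
finger_gap: 39.5
```

```bash
python3 - <<'E'
from h import *
d=snap('scene','s5');o=bot.observe();print(o['tcp_pos'],o['eef_rot'],o['t'],o['wrist_force'],o['torque'])
im=d['image'][:,:,::-1];u=proj(d,[612,127,120]).astype(int)
cv2.imwrite('pics/s5c.png',cv2.resize(im[max(0,u[1]-70):u[1]+60,u[0]-70:u[0]+70],None,fx=4.2,fy=4.2,interpolation=cv2.INTER_CUBIC))
E
```

```text
[613.80852251 127.88786062 180.77116856] [ 1.79983437e+02 -1.07598195e-02  8.99460166e+01] 7.5 [-0.05462712  0.24320564  0.16573217] [ 0.08890759 -0.09252414 -0.00323054]
```

View pics/s5c.png

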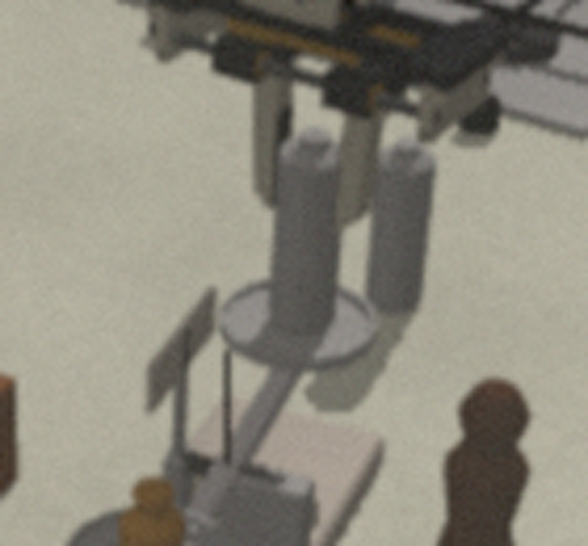

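Request:
drive_tool(
  series=[
    {"hand":0.041,"dx":0,"dy":0,"dz":0,"ax":0,"ay":0,"az":0},
    {"hand":0.044,"dx":0,"dy":0,"dz":0,"ax":0,"ay":0,"az":0},
    {"hand":0.048,"dx":0,"dy":0,"dz":0,"ax":0,"ay":0,"az":0},
    {"hand":0.055,"dx":0,"dy":0,"dz":0,"ax":0,"ay":0,"az":0},
    {"hand":0.065,"dx":0,"dy":0,"dz":0,"ax":0,"ay":0,"az":0},
    {"hand":0.065,"dx":0,"dy":0,"dz":0,"ax":0,"ay":0,"az":0},
    {"hand":0.065,"dx":0,"dy":0,"dz":0,"ax":0,"ay":0,"az":0},
    {"hand":0.065,"dx":0,"dy":0,"dz":0,"ax":0,"ay":0,"az":0},
    {"hand":0.065,"dx":0,"dy":0,"dz":0,"ax":0,"ay":0,"az":0},
    {"hand":0.065,"dx":0,"dy":0,"dz":0,"ax":0,"ay":0,"az":0},
  ],
  grip_force=10,
)

```text
t: 8.5
tcp_pos: [613.7, 127.8, 180.6]
eef_rot: [-180.0, -0.0, 89.9]
wrist_force: [-0.3, -0.2, -0.8]
finger_gap: 64.7
```

Request:
drive_tool(
  series=[
    {"hand":0.065,"dx":0,"dy":0,"dz":0,"ax":0,"ay":0,"az":0},
    {"hand":0.065,"dx":0,"dy":0,"dz":0,"ax":0,"ay":0,"az":0},
    {"hand":0.065,"dx":0,"dy":0,"dz":0,"ax":0,"ay":0,"az":0},
    {"hand":0.065,"dx":0,"dy":0,"dz":0,"ax":0,"ay":0,"az":0},
    {"hand":0.065,"dx":0,"dy":0,"dz":0,"ax":0,"ay":0,"az":0},
    {"hand":0.065,"dx":0,"dy":0,"dz":0,"ax":0,"ay":0,"az":0},
    {"hand":0.065,"dx":0,"dy":0,"dz":0,"ax":0,"ay":0,"az":0},
    {"hand":0.065,"dx":0,"dy":0,"dz":0,"ax":0,"ay":0,"az":0},
    {"hand":0.065,"dx":0,"dy":0,"dz":0,"ax":0,"ay":0,"az":0},
    {"hand":0.065,"dx":0,"dy":0,"dz":0,"ax":0,"ay":0,"az":0},
  ],
)

```text
t: 9.5
tcp_pos: [613.8, 127.8, 180.6]
eef_rot: [180.0, -0.0, 89.9]
wrist_force: [0.7, -0.1, -0.7]
finger_gap: 65.1
```

```bash
python3 - <<'E'
from h import *
d=snap('scene','s6');o=bot.observe();print(o['tcp_pos'],o['eef_rot'],o['t'],o['wrist_force'],o['finger_gap'])
im=d['image'][:,:,::-1];u=proj(d,[612,127,120]).astype(int)
cv2.imwrite('pics/s6c.png',cv2.resize(im[max(0,u[1]-70):u[1]+60,u[0]-70:u[0]+70],None,fx=4.2,fy=4.2,interpolation=cv2.INTER_CUBIC))
E
```

```text
[613.73409394 127.79461615 180.64426271] [ 1.79999988e+02 -1.98174846e-03  8.99423969e+01] 9.55 [-0.12140338 -0.46582575 -0.40485459] 65.18865437525123
```

View pics/s6c.png

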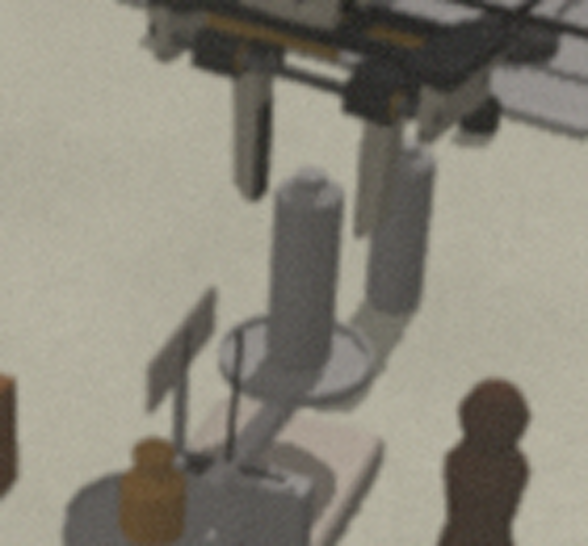

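B sank the pan, so B is the full cartridge. I'll lower and re-grip it.

Request:
drive_tool(
  series=[
    {"hand":0.065,"dx":0,"dy":0,"dz":-0.008,"ax":0,"ay":0,"az":0},
    {"hand":0.065,"dx":0,"dy":0,"dz":-0.01,"ax":0,"ay":0,"az":0},
    {"hand":0.065,"dx":0,"dy":0,"dz":-0.006,"ax":0,"ay":0,"az":0},
    {"hand":0.06,"dx":0,"dy":0,"dz":0,"ax":0,"ay":0,"az":0},
    {"hand":0.055,"dx":0,"dy":0,"dz":0,"ax":0,"ay":0,"az":0},
    {"hand":0.05,"dx":0,"dy":0,"dz":0,"ax":0,"ay":0,"az":0},
    {"hand":0.046,"dx":0,"dy":0,"dz":0,"ax":0,"ay":0,"az":0},
    {"hand":0.043,"dx":0,"dy":0,"dz":0,"ax":0,"ay":0,"az":0},
    {"hand":0.041,"dx":0,"dy":0,"dz":0,"ax":0,"ay":0,"az":0},
    {"hand":0.038,"dx":0,"dy":0,"dz":0,"ax":0,"ay":0,"az":0},
  ],
  grip_force=5,
)

```text
t: 10.55
tcp_pos: [613.7, 127.8, 156.8]
eef_rot: [180.0, -0.0, 89.9]
wrist_force: [-0.8, 0.1, 1.7]
finger_gap: 39.6
```

Request:
drive_tool(
  series=[
    {"hand":0.03,"dx":0,"dy":0,"dz":0,"ax":0,"ay":0,"az":0},
    {"hand":0.02,"dx":0,"dy":0,"dz":0,"ax":0,"ay":0,"az":0},
  ],
  grip_force=25,
)

```text
t: 10.75
tcp_pos: [613.7, 127.8, 156.8]
eef_rot: [-180.0, -0.0, 89.9]
wrist_force: [-0.9, 0.7, 1.8]
finger_gap: 39.5
```

Request:
drive_tool(
  series=[
    {"hand":0.01,"dx":0,"dy":0,"dz":0,"ax":0,"ay":0,"az":0},
    {"hand":0.0,"dx":0,"dy":0,"dz":0,"ax":0,"ay":0,"az":0},
  ],
  grip_force=60,
)

```text
t: 10.95
tcp_pos: [613.7, 127.8, 156.8]
eef_rot: [180.0, -0.0, 89.9]
wrist_force: [-1.4, 0.9, 1.9]
finger_gap: 39.3
```

Request:
drive_tool(
  series=[
    {"hand":0.0,"dx":0,"dy":0,"dz":0.003,"ax":0,"ay":0,"az":0},
    {"hand":0.0,"dx":0,"dy":0,"dz":0.005,"ax":0,"ay":0,"az":0},
    {"hand":0.0,"dx":0,"dy":0,"dz":0.006,"ax":0,"ay":0,"az":0},
    {"hand":0.0,"dx":0,"dy":0,"dz":0.006,"ax":0,"ay":0,"az":0},
    {"hand":0.0,"dx":0,"dy":0,"dz":0.006,"ax":0,"ay":0,"az":0},
    {"hand":0.0,"dx":0,"dy":0,"dz":0.01,"ax":0,"ay":0,"az":0},
    {"hand":0.0,"dx":0,"dy":0,"dz":0.02,"ax":0,"ay":0,"az":0},
    {"hand":0.0,"dx":0,"dy":0,"dz":0.02,"ax":0,"ay":0,"az":0},
    {"hand":0.0,"dx":-0.01,"dy":0,"dz":0.01,"ax":0,"ay":0,"az":0},
    {"hand":0.0,"dx":-0.02,"dy":0,"dz":0,"ax":0,"ay":0,"az":0},
  ],
)

```text
t: 11.95
tcp_pos: [584.7, 127.7, 245.0]
eef_rot: [179.8, -0.0, 89.9]
wrist_force: [-0.7, 0.4, -2.2]
finger_gap: 39.8
```

Request:
drive_tool(
  series=[
    {"hand":0.0,"dx":-0.025,"dy":-0.01,"dz":0,"ax":0,"ay":0,"az":0},
    {"hand":0.0,"dx":-0.025,"dy":-0.015,"dz":0,"ax":0,"ay":0,"az":0},
    {"hand":0.0,"dx":-0.025,"dy":-0.025,"dz":0,"ax":0,"ay":0,"az":0},
    {"hand":0.0,"dx":-0.025,"dy":-0.025,"dz":0,"ax":0,"ay":0,"az":0},
    {"hand":0.0,"dx":-0.02,"dy":-0.025,"dz":0,"ax":0,"ay":0,"az":0},
    {"hand":0.0,"dx":-0.015,"dy":-0.025,"dz":0,"ax":0,"ay":0,"az":0},
    {"hand":0.0,"dx":-0.01,"dy":-0.02,"dz":0,"ax":0,"ay":0,"az":0},
    {"hand":0.0,"dx":-0.003,"dy":-0.014,"dz":0,"ax":0,"ay":0,"az":0},
    {"hand":0.0,"dx":0,"dy":0,"dz":0,"ax":0,"ay":0,"az":0},
    {"hand":0.0,"dx":0,"dy":0,"dz":0,"ax":0,"ay":0,"az":0},
  ],
)

```text
t: 12.95
tcp_pos: [435.4, -31.0, 242.6]
eef_rot: [180.0, -0.0, 89.9]
wrist_force: [-1.3, -0.8, -2.9]
finger_gap: 39.7
```

```bash
python3 - <<'E'
from h import *
d=snap('scene','s7');o=bot.observe();print(o['tcp_pos'],o['eef_rot'],o['t'],o['wrist_force'],o['finger_gap'])
print(proj(d,[435.5,-31.5,75]))
im=d['image'][:,:,::-1];u=proj(d,[435,-31,120]).astype(int);print(u)
cv2.imwrite('pics/s7c.png',cv2.resize(im[max(0,u[1]-70):u[1]+60,u[0]-70:u[0]+70],None,fx=4.2,fy=4.2,interpolation=cv2.INTER_CUBIC))
d=snap('top','t7');im=d['image'][:,:,::-1]
cv2.imwrite('pics/t7c.png',cv2.resize(im[160:330,180:400],None,fx=3.5,fy=3.5,interpolation=cv2.INTER_CUBIC))
d=snap('wrist','w7')
E
```

```text
[435.57719011 -30.69879777 242.60105764] [ 1.79991096e+02 -2.41800523e-02  8.99359929e+01] 13.0 [ 0.59627151 -0.53395372 -2.72804697] 39.340405866846915
[227.23925707 204.8006546 ]
[226 189]
```

View pics/s7c.png

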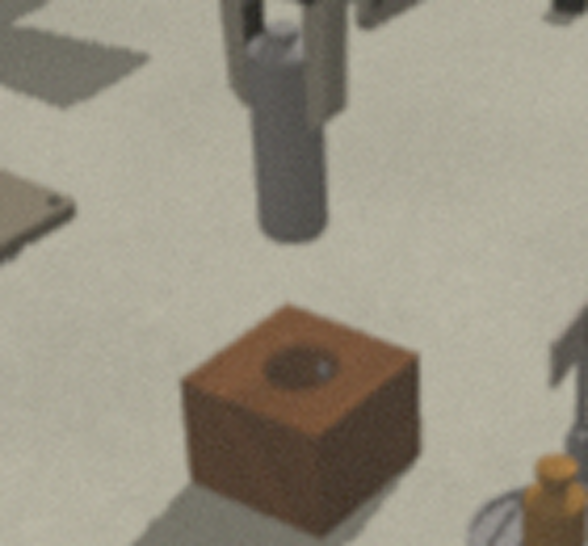

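View pics/w7.png

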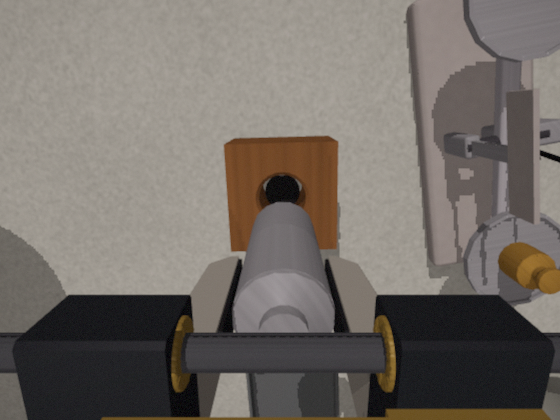

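```bash
python3 - <<'E'
from h import *
for f in('w7','w1'):
    d=load(f);im=d['image'][:,:,::-1]
    c=[435.5,-31.5]
    v=cv2.resize(im[120:270,210:350] if f=='w7' else im[190:340,190:330],None,fx=5,fy=5,interpolation=cv2.INTER_CUBIC)
    o=np.array([210,120] if f=='w7' else [190,190])
    for r,col in((24.5,(0,255,0)),(21.5,(255,255,0))):
        pts=np.array([proj(d,[c[0]+r*np.cos(t),c[1]+r*np.sin(t),75]) for t in np.linspace(0,6.28,60)])
        cv2.polylines(v,[np.round((pts-o+.5)*5).astype(int)],True,col,1)
    cv2.imwrite(f'pics/{f}o.png',v[:600])
E
python3 -c "
import cv2,numpy as np
a=cv2.imread('pics/w7o.png');b=cv2.imread('pics/w1o.png');cv2.imwrite('pics/wo.png',cv2.resize(np.hstack([a,b]),None,fx=.57,fy=.57))"
```

```text
(no output)
```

View pics/wo.png

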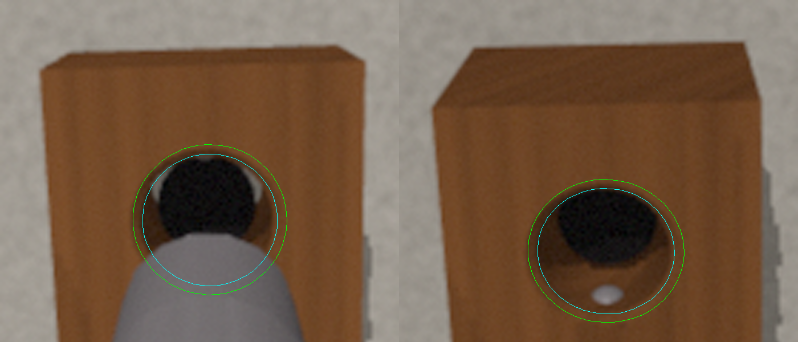

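Request:
drive_tool(
  series=[
    {"hand":0.0,"dx":0,"dy":-0.001,"dz":-0.015,"ax":0,"ay":0,"az":0},
    {"hand":0.0,"dx":0,"dy":0,"dz":-0.025,"ax":0,"ay":0,"az":0},
    {"hand":0.0,"dx":0,"dy":0,"dz":-0.025,"ax":0,"ay":0,"az":0},
    {"hand":0.0,"dx":0,"dy":0,"dz":-0.015,"ax":0,"ay":0,"az":0},
    {"hand":0.0,"dx":0,"dy":0,"dz":0,"ax":0,"ay":0,"az":0},
    {"hand":0.0,"dx":0,"dy":0,"dz":0,"ax":0,"ay":0,"az":0},
  ],
)

```text
t: 13.7
tcp_pos: [435.7, -32.0, 162.7]
eef_rot: [-180.0, -0.0, 90.0]
wrist_force: [-0.2, -0.1, -3.2]
finger_gap: 39.2
```

Request:
drive_tool(
  series=[
    {"hand":0.0,"dx":0,"dy":0,"dz":-0.004,"ax":0,"ay":0,"az":0},
    {"hand":0.0,"dx":0,"dy":0,"dz":-0.004,"ax":0,"ay":0,"az":0},
    {"hand":0.0,"dx":0,"dy":0,"dz":-0.004,"ax":0,"ay":0,"az":0},
    {"hand":0.0,"dx":0,"dy":0,"dz":-0.002,"ax":0,"ay":0,"az":0},
  ],
)

```text
t: 14.1
tcp_pos: [435.7, -32.2, 148.4]
eef_rot: [-180.0, 0.0, 89.9]
wrist_force: [-0.4, 0.1, -3.3]
finger_gap: 39.1
```

Request:
drive_tool(
  series=[
    {"hand":0.0,"dx":0,"dy":0,"dz":-0.003,"ax":0,"ay":0,"az":0},
    {"hand":0.0,"dx":0,"dy":0,"dz":-0.003,"ax":0,"ay":0,"az":0},
  ],
)

```text
t: 14.3
tcp_pos: [435.8, -32.2, 142.5]
eef_rot: [180.0, 0.0, 89.9]
wrist_force: [0.7, 0.4, -3.7]
finger_gap: 39.2
```

Request:
drive_tool(
  series=[
    {"hand":0.0,"dx":0,"dy":0,"dz":-0.002,"ax":0,"ay":0,"az":0},
    {"hand":0.0,"dx":0,"dy":0,"dz":-0.002,"ax":0,"ay":0,"az":0},
  ],
)

```text
t: 14.5
tcp_pos: [435.7, -32.2, 138.4]
eef_rot: [-180.0, 0.0, 89.9]
wrist_force: [-0.5, -0.5, -2.6]
finger_gap: 39.4
```

Request:
drive_tool(
  series=[
    {"hand":0.0,"dx":0,"dy":0,"dz":-0.002,"ax":0,"ay":0,"az":0},
    {"hand":0.0,"dx":0,"dy":0,"dz":-0.001,"ax":0,"ay":0,"az":0},
  ],
)

```text
t: 14.7
tcp_pos: [435.7, -32.2, 135.4]
eef_rot: [-180.0, 0.0, 89.9]
wrist_force: [-0.2, -0.7, -2.5]
finger_gap: 38.7
```

Request:
drive_tool(
  series=[
    {"hand":0.0,"dx":0,"dy":0,"dz":-0.001,"ax":0,"ay":0,"az":0},
    {"hand":0.0,"dx":0,"dy":0,"dz":-0.001,"ax":0,"ay":0,"az":0},
  ],
)

```text
t: 14.9
tcp_pos: [435.9, -32.2, 133.8]
eef_rot: [180.0, -0.0, 89.9]
wrist_force: [0.0, 1.7, -0.9]
finger_gap: 38.9
```

Request:
drive_tool(
  series=[
    {"hand":0.0,"dx":0,"dy":0,"dz":-0.001,"ax":0,"ay":0,"az":0},
    {"hand":0.0,"dx":0,"dy":0,"dz":-0.001,"ax":0,"ay":0,"az":0},
  ],
)

```text
t: 15.1
tcp_pos: [436.3, -32.1, 132.5]
eef_rot: [179.9, -0.0, 89.9]
wrist_force: [-2.1, 2.9, 7.4]
finger_gap: 39.5
```

Request:
drive_tool(
  series=[
    {"hand":0.0,"dx":0,"dy":0,"dz":-0.001,"ax":0,"ay":0,"az":0},
    {"hand":0.0,"dx":0,"dy":0,"dz":-0.001,"ax":0,"ay":0,"az":0},
  ],
)

```text
t: 15.3
tcp_pos: [436.6, -32.1, 131.4]
eef_rot: [179.9, -0.0, 90.0]
wrist_force: [-4.7, 3.8, 12.8]
finger_gap: 38.9
```

Request:
drive_tool(
  series=[
    {"hand":0.0,"dx":0,"dy":0,"dz":-0.0005,"ax":0,"ay":0,"az":0},
    {"hand":0.0,"dx":0,"dy":0,"dz":-0.0005,"ax":0,"ay":0,"az":0},
  ],
)

```text
t: 15.5
tcp_pos: [436.6, -32.0, 130.6]
eef_rot: [179.9, -0.0, 89.9]
wrist_force: [-5.1, 2.8, 13.2]
finger_gap: 39.0
```

Request:
drive_tool(
  series=[
    {"hand":0.0,"dx":0,"dy":0,"dz":-0.0005,"ax":0,"ay":0,"az":0},
    {"hand":0.0,"dx":0,"dy":0,"dz":-0.0005,"ax":0,"ay":0,"az":0},
  ],
)

```text
t: 15.7
tcp_pos: [436.7, -32.0, 129.7]
eef_rot: [179.9, -0.0, 90.0]
wrist_force: [-4.2, 1.9, 11.3]
finger_gap: 38.9
```

Request:
drive_tool(
  series=[
    {"hand":0.0,"dx":0,"dy":0,"dz":-0.0005,"ax":0,"ay":0,"az":0},
    {"hand":0.0,"dx":0,"dy":0,"dz":-0.0005,"ax":0,"ay":0,"az":0},
  ],
)

```text
t: 15.9
tcp_pos: [436.6, -32.0, 128.4]
eef_rot: [179.9, -0.0, 90.0]
wrist_force: [-4.6, 2.0, 12.6]
finger_gap: 39.3
```

Request:
drive_tool(
  series=[
    {"hand":0.0,"dx":0,"dy":0,"dz":-0.0005,"ax":0,"ay":0,"az":0},
    {"hand":0.0,"dx":0,"dy":0,"dz":-0.0005,"ax":0,"ay":0,"az":0},
  ],
)

```text
t: 16.1
tcp_pos: [436.6, -32.0, 127.3]
eef_rot: [179.9, -0.0, 90.0]
wrist_force: [-4.6, 3.1, 8.1]
finger_gap: 39.3
```

Request:
drive_tool(
  series=[
    {"hand":0.0,"dx":-0.0005,"dy":0,"dz":-0.0005,"ax":0,"ay":0,"az":0},
    {"hand":0.0,"dx":-0.0005,"dy":0,"dz":-0.0005,"ax":0,"ay":0,"az":0},
  ],
)

```text
t: 16.3
tcp_pos: [436.3, -32.0, 126.6]
eef_rot: [179.8, -0.0, 89.9]
wrist_force: [0.1, 1.5, 8.6]
finger_gap: 39.2
```

Request:
drive_tool(
  series=[
    {"hand":0.0,"dx":0,"dy":0,"dz":-0.0005,"ax":0,"ay":0,"az":0},
    {"hand":0.0,"dx":0,"dy":0,"dz":-0.0005,"ax":0,"ay":0,"az":0},
  ],
)

```text
t: 16.5
tcp_pos: [436.3, -32.1, 125.4]
eef_rot: [179.8, -0.0, 89.9]
wrist_force: [-0.0, 3.3, 7.1]
finger_gap: 38.8
```

Request:
drive_tool(
  series=[
    {"hand":0.0,"dx":0,"dy":0,"dz":-0.0005,"ax":0,"ay":0,"az":0},
    {"hand":0.0,"dx":0,"dy":0,"dz":-0.0005,"ax":0,"ay":0,"az":0},
  ],
)

```text
t: 16.7
tcp_pos: [436.3, -32.0, 124.5]
eef_rot: [179.8, -0.0, 89.9]
wrist_force: [-0.7, 1.5, 7.5]
finger_gap: 39.4
```

Request:
drive_tool(
  series=[
    {"hand":0.0,"dx":0,"dy":0,"dz":-0.0005,"ax":0,"ay":0,"az":0},
    {"hand":0.0,"dx":0,"dy":0,"dz":-0.0005,"ax":0,"ay":0,"az":0},
  ],
)

```text
t: 16.9
tcp_pos: [436.2, -32.1, 123.3]
eef_rot: [179.8, -0.0, 89.9]
wrist_force: [1.0, 2.1, 4.7]
finger_gap: 39.3
```

Request:
drive_tool(
  series=[
    {"hand":0.0,"dx":0,"dy":0,"dz":-0.0005,"ax":0,"ay":0,"az":0},
    {"hand":0.0,"dx":0,"dy":0,"dz":-0.0005,"ax":0,"ay":0,"az":0},
    {"hand":0.0,"dx":0,"dy":0,"dz":-0.0005,"ax":0,"ay":0,"az":0},
    {"hand":0.0,"dx":0,"dy":0,"dz":-0.0005,"ax":0,"ay":0,"az":0},
  ],
)

```text
t: 17.3
tcp_pos: [436.2, -32.0, 121.1]
eef_rot: [179.8, -0.0, 89.9]
wrist_force: [-0.2, 2.0, 6.6]
finger_gap: 38.9
```

Request:
drive_tool(
  series=[
    {"hand":0.0,"dx":0,"dy":0,"dz":-0.0005,"ax":0,"ay":0,"az":0},
    {"hand":0.0,"dx":0,"dy":0,"dz":-0.0005,"ax":0,"ay":0,"az":0},
    {"hand":0.0,"dx":0,"dy":0,"dz":-0.0005,"ax":0,"ay":0,"az":0},
    {"hand":0.0,"dx":0,"dy":0,"dz":-0.0005,"ax":0,"ay":0,"az":0},
  ],
)

```text
t: 17.7
tcp_pos: [436.2, -32.1, 119.4]
eef_rot: [179.8, -0.0, 89.9]
wrist_force: [-1.2, 4.2, 10.3]
finger_gap: 39.1
```

Request:
drive_tool(
  series=[
    {"hand":0.0,"dx":0,"dy":0,"dz":-0.0005,"ax":0,"ay":0,"az":0},
    {"hand":0.0,"dx":0,"dy":0,"dz":-0.0005,"ax":0,"ay":0,"az":0},
  ],
)

```text
t: 17.9
tcp_pos: [436.3, -32.1, 118.9]
eef_rot: [179.8, -0.0, 89.9]
wrist_force: [-2.9, 2.8, 15.2]
finger_gap: 39.5
```

Request:
drive_tool(
  series=[
    {"hand":0.0,"dx":0,"dy":0,"dz":0,"ax":0,"ay":0,"az":0},
  ],
)

```text
t: 18.0
tcp_pos: [436.3, -32.1, 118.8]
eef_rot: [179.8, -0.0, 89.9]
wrist_force: [-1.8, 3.0, 12.5]
finger_gap: 39.7
```

Request:
drive_tool(
  series=[
    {"hand":0.0,"dx":0,"dy":0,"dz":0,"ax":0,"ay":0,"az":0},
  ],
)

```text
t: 18.1
tcp_pos: [436.3, -32.1, 118.8]
eef_rot: [179.8, -0.0, 90.0]
wrist_force: [-0.4, 4.0, 12.4]
finger_gap: 39.1
```

Request:
drive_tool(
  series=[
    {"hand":0.0,"dx":0,"dy":0,"dz":-0.0005,"ax":0,"ay":0,"az":0},
    {"hand":0.0,"dx":0,"dy":0,"dz":-0.0005,"ax":0,"ay":0,"az":0},
    {"hand":0.0,"dx":0,"dy":0,"dz":0,"ax":0,"ay":0,"az":0},
  ],
)

```text
t: 18.4
tcp_pos: [436.3, -32.1, 118.3]
eef_rot: [179.8, -0.0, 89.9]
wrist_force: [-4.0, 2.9, 17.7]
finger_gap: 38.7
```

Request:
drive_tool(
  series=[
    {"hand":0.0,"dx":0,"dy":0,"dz":-0.0005,"ax":0,"ay":0,"az":0},
    {"hand":0.0,"dx":0,"dy":0,"dz":0,"ax":0,"ay":0,"az":0},
  ],
)

```text
t: 18.6
tcp_pos: [436.4, -32.1, 117.9]
eef_rot: [179.8, 0.0, 90.0]
wrist_force: [-4.1, 2.9, 18.4]
finger_gap: 39.2
```

Request:
drive_tool(
  series=[
    {"hand":0.0,"dx":0,"dy":0,"dz":0,"ax":0,"ay":0,"az":0},
  ],
)

```text
t: 18.7
tcp_pos: [436.4, -32.1, 117.9]
eef_rot: [179.8, -0.0, 90.0]
wrist_force: [-4.3, 4.2, 17.5]
finger_gap: 39.3
```

The force rose from about 6.5 N while sliding to about 18 N, and travel past contact is about 1.7 mm. That puts roughly 11 N on the buffer, so I'll release here.

Request:
drive_tool(
  series=[
    {"hand":0.042,"dx":0,"dy":0,"dz":0,"ax":0,"ay":0,"az":0},
    {"hand":0.05,"dx":0,"dy":0,"dz":0,"ax":0,"ay":0,"az":0},
    {"hand":0.065,"dx":0,"dy":0,"dz":0,"ax":0,"ay":0,"az":0},
    {"hand":0.075,"dx":0,"dy":0,"dz":0,"ax":0,"ay":0,"az":0},
    {"hand":0.075,"dx":0,"dy":0,"dz":0,"ax":0,"ay":0,"az":0},
  ],
)

```text
t: 19.2
tcp_pos: [434.5, -32.2, 114.8]
eef_rot: [-180.0, -0.0, 89.9]
wrist_force: [0.2, 0.4, -0.7]
finger_gap: 69.3
```

```bash
python3 - <<'E'
from h import *
d=snap('scene','s8');o=bot.observe();print(o['tcp_pos'],o['t'],o['wrist_force'],o['finger_gap'])
im=d['image'][:,:,::-1];u=proj(d,[435,-31,120]).astype(int)
cv2.imwrite('pics/s8c.png',cv2.resize(im[max(0,u[1]-70):u[1]+60,u[0]-70:u[0]+70],None,fx=4.2,fy=4.2,interpolation=cv2.INTER_CUBIC))
for b in (41.6,42.5,43.5): print(b,(proj(d,[435.5,-31.5,b+125])-u+70)*4.2)
E
```

```text
[434.55120307 -32.22823371 114.89302641] 19.25 [-1.24897403  0.54558075  0.02389276] 72.23791097530518
41.6 [291.13021677 226.36567545]
42.5 [291.04733732 224.99031108]
43.5 [290.95516452 223.46072587]
```

View pics/s8c.png

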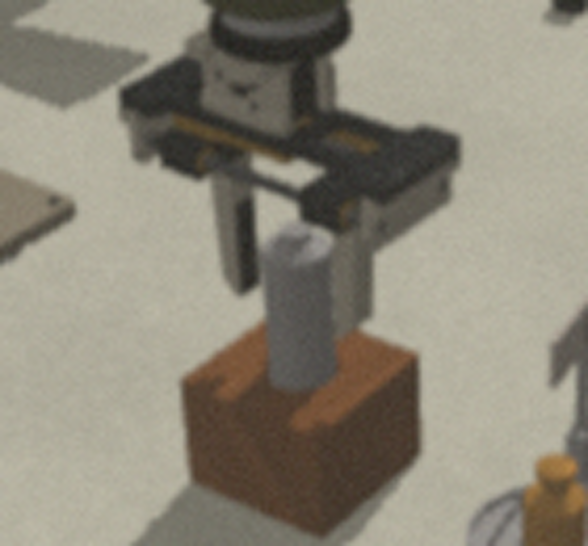

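Request:
drive_tool(
  series=[
    {"hand":0.08,"dx":0,"dy":0,"dz":0.015,"ax":0,"ay":0,"az":0},
    {"hand":0.085,"dx":0,"dy":0,"dz":0.035,"ax":0,"ay":0,"az":0},
    {"hand":0.093,"dx":0,"dy":0,"dz":0.04,"ax":0,"ay":0,"az":0},
    {"hand":0.093,"dx":0.015,"dy":0.035,"dz":0,"ax":0,"ay":0,"az":0},
    {"hand":0.093,"dx":0.02,"dy":0.04,"dz":0,"ax":0,"ay":0,"az":0},
    {"hand":0.093,"dx":0.02,"dy":0.04,"dz":0,"ax":0,"ay":0,"az":0},
    {"hand":0.093,"dx":0.02,"dy":0.04,"dz":0,"ax":0,"ay":0,"az":0},
    {"hand":0.093,"dx":0.02,"dy":0.04,"dz":0,"ax":0,"ay":0,"az":0},
    {"hand":0.093,"dx":0.02,"dy":0.04,"dz":0,"ax":0,"ay":0,"az":0},
    {"hand":0.093,"dx":0.02,"dy":0.04,"dz":0,"ax":0,"ay":0,"az":0},
  ],
)

```text
t: 20.25
tcp_pos: [570.2, 244.6, 204.7]
eef_rot: [-180.0, 0.0, 90.0]
wrist_force: [0.3, -1.0, 0.2]
finger_gap: 92.7
```

Request:
drive_tool(
  series=[
    {"hand":0.093,"dx":0.003,"dy":0.007,"dz":0,"ax":0,"ay":0,"az":0},
    {"hand":0.093,"dx":0,"dy":0,"dz":0,"ax":0,"ay":0,"az":0},
    {"hand":0.093,"dx":0,"dy":0,"dz":0,"ax":0,"ay":0,"az":0},
  ],
)

```text
t: 20.55
tcp_pos: [572.4, 249.0, 204.8]
eef_rot: [-180.0, 0.0, 89.9]
wrist_force: [-0.5, -0.2, -0.6]
finger_gap: 93.0
```

```bash
python3 - <<'E'
from h import *
d=snap('wrist','w9');o=bot.observe();print(o['tcp_pos'],o['eef_rot'],o['t'],proj(d,[572.3,335.2,112]))
d=snap('top','t9');im=d['image'][:,:,::-1]
cv2.imwrite('pics/t9c.png',cv2.resize(im[150:310,180:320],None,fx=3.7,fy=3.7,interpolation=cv2.INTER_CUBIC))
for b in(33,43):print(b,(proj(d,[435.5,-31.5,b+112])-[180,150]+.5)*3.7)
E
```

```text
[572.46843635 248.60005657 205.14745239] [-1.79984931e+02  2.87556530e-02  8.98946074e+01] 20.6 [283.26864584  92.44455182]
33 [373.7397355  500.94563793]
43 [374.51336181 503.95318766]
```

View pics/w9.png

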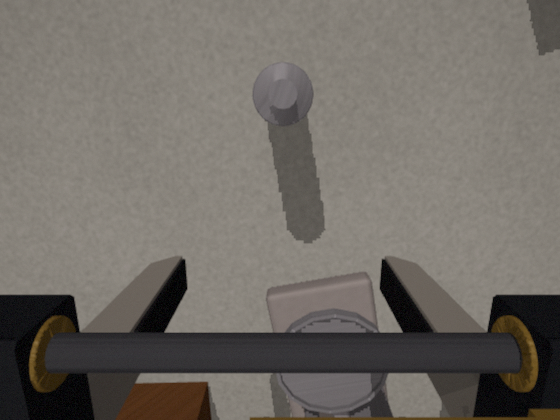

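View pics/t9c.png

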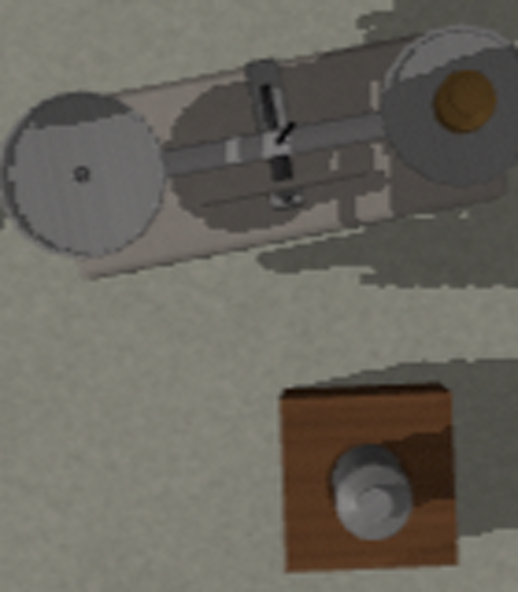

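Request:
drive_tool(
  series=[
    {"hand":0.093,"dx":0,"dy":0.03,"dz":0,"ax":0,"ay":0,"az":0},
    {"hand":0.093,"dx":0,"dy":0.036,"dz":0,"ax":0,"ay":0,"az":0},
    {"hand":0.093,"dx":0,"dy":0.02,"dz":-0.01,"ax":0,"ay":0,"az":0},
    {"hand":0.093,"dx":0,"dy":0,"dz":-0.03,"ax":0,"ay":0,"az":0},
    {"hand":0.093,"dx":0,"dy":0,"dz":-0.03,"ax":0,"ay":0,"az":0},
    {"hand":0.08,"dx":0,"dy":0,"dz":-0.03,"ax":0,"ay":0,"az":0},
    {"hand":0.07,"dx":0,"dy":0,"dz":-0.03,"ax":0,"ay":0,"az":0},
    {"hand":0.06,"dx":0,"dy":0,"dz":0,"ax":0,"ay":0,"az":0},
    {"hand":0.055,"dx":0,"dy":0,"dz":0,"ax":0,"ay":0,"az":0},
    {"hand":0.05,"dx":0,"dy":0,"dz":0,"ax":0,"ay":0,"az":0},
  ],
  grip_force=8,
)

```text
t: 21.65
tcp_pos: [574.3, 335.9, 78.1]
eef_rot: [179.8, -0.1, 89.9]
wrist_force: [0.2, 0.4, 1.3]
finger_gap: 57.7
```

Request:
drive_tool(
  series=[
    {"hand":0.045,"dx":0,"dy":0,"dz":0,"ax":0,"ay":0,"az":0},
    {"hand":0.041,"dx":0,"dy":0,"dz":0,"ax":0,"ay":0,"az":0},
    {"hand":0.035,"dx":0,"dy":0,"dz":0,"ax":0,"ay":0,"az":0},
    {"hand":0.03,"dx":0,"dy":0,"dz":0,"ax":0,"ay":0,"az":0},
  ],
  grip_force=8,
)

```text
t: 22.05
tcp_pos: [573.2, 336.3, 76.5]
eef_rot: [179.9, -0.0, 90.0]
wrist_force: [-1.7, 0.5, 6.3]
finger_gap: 40.3
```

Request:
drive_tool(
  series=[
    {"hand":0.02,"dx":0,"dy":0,"dz":0,"ax":0,"ay":0,"az":0},
    {"hand":0.0,"dx":0,"dy":0,"dz":0,"ax":0,"ay":0,"az":0},
  ],
  grip_force=40,
)

```text
t: 22.25
tcp_pos: [573.3, 336.3, 76.5]
eef_rot: [179.9, -0.0, 90.0]
wrist_force: [-2.2, -0.3, 5.7]
finger_gap: 39.3
```

Request:
drive_tool(
  series=[
    {"hand":0.0,"dx":0,"dy":0,"dz":0.01,"ax":0,"ay":0,"az":0},
    {"hand":0.0,"dx":0,"dy":0,"dz":0.03,"ax":0,"ay":0,"az":0},
    {"hand":0.0,"dx":0,"dy":0,"dz":0.04,"ax":0,"ay":0,"az":0},
    {"hand":0.0,"dx":0,"dy":0,"dz":0.04,"ax":0,"ay":0,"az":0},
    {"hand":0.0,"dx":0,"dy":0,"dz":0.04,"ax":0,"ay":0,"az":0},
    {"hand":0.0,"dx":0,"dy":0,"dz":0.03,"ax":0,"ay":0,"az":0},
    {"hand":0.0,"dx":-0.006,"dy":-0.02,"dz":0,"ax":0,"ay":0,"az":0},
    {"hand":0.0,"dx":-0.008,"dy":-0.03,"dz":0,"ax":0,"ay":0,"az":0},
    {"hand":0.0,"dx":-0.008,"dy":-0.036,"dz":0,"ax":0,"ay":0,"az":0},
    {"hand":0.0,"dx":-0.01,"dy":-0.04,"dz":0,"ax":0,"ay":0,"az":0},
  ],
)

```text
t: 23.25
tcp_pos: [540.1, 209.0, 265.2]
eef_rot: [-180.0, 0.0, 90.0]
wrist_force: [0.6, -1.2, -1.2]
finger_gap: 39.7
```

Request:
drive_tool(
  series=[
    {"hand":0.0,"dx":-0.01,"dy":-0.04,"dz":0,"ax":0,"ay":0,"az":0},
    {"hand":0.0,"dx":-0.01,"dy":-0.04,"dz":0,"ax":0,"ay":0,"az":0},
    {"hand":0.0,"dx":-0.01,"dy":-0.04,"dz":0,"ax":0,"ay":0,"az":0},
    {"hand":0.0,"dx":-0.01,"dy":-0.04,"dz":0,"ax":0,"ay":0,"az":0},
    {"hand":0.0,"dx":0,"dy":-0.04,"dz":0,"ax":0,"ay":0,"az":0},
    {"hand":0.0,"dx":0,"dy":-0.04,"dz":0,"ax":0,"ay":0,"az":0},
    {"hand":0.0,"dx":-0.01,"dy":-0.04,"dz":0,"ax":0,"ay":0,"az":0},
    {"hand":0.0,"dx":-0.01,"dy":-0.04,"dz":0,"ax":0,"ay":0,"az":0},
    {"hand":0.0,"dx":-0.01,"dy":-0.04,"dz":0,"ax":0,"ay":0,"az":0},
    {"hand":0.0,"dx":-0.01,"dy":-0.04,"dz":0,"ax":0,"ay":0,"az":0},
  ],
)

```text
t: 24.25
tcp_pos: [459.9, -191.7, 265.6]
eef_rot: [180.0, 0.0, 89.9]
wrist_force: [1.0, -0.1, -1.9]
finger_gap: 39.3
```

Request:
drive_tool(
  series=[
    {"hand":0.0,"dx":-0.005,"dy":-0.04,"dz":0,"ax":0,"ay":0,"az":0},
    {"hand":0.0,"dx":0,"dy":-0.03,"dz":0,"ax":0,"ay":0,"az":0},
    {"hand":0.0,"dx":0,"dy":-0.02,"dz":0,"ax":0,"ay":0,"az":0},
    {"hand":0.0,"dx":0,"dy":0,"dz":0,"ax":0,"ay":0,"az":0},
    {"hand":0.0,"dx":0,"dy":0,"dz":0,"ax":0,"ay":0,"az":0},
  ],
)

```text
t: 24.75
tcp_pos: [455.4, -280.2, 265.1]
eef_rot: [-180.0, -0.0, 89.9]
wrist_force: [0.7, -0.1, -3.2]
finger_gap: 39.4
```

```bash
python3 - <<'E'
from h import *
d=snap('wrist','w10');o=bot.observe();print(o['tcp_pos'],o['eef_rot'],o['t'],o['wrist_force'])
print(proj(d,[450.4,-294,30]))
E
```

```text
[ 455.64890857 -279.61108309  265.16200278] [-1.79986539e+02 -3.51375913e-02  8.99431211e+01] 24.8 [-0.33497015  0.38679213 -2.08385024]
[278.70911053 194.66433338]
```

View pics/w10.png

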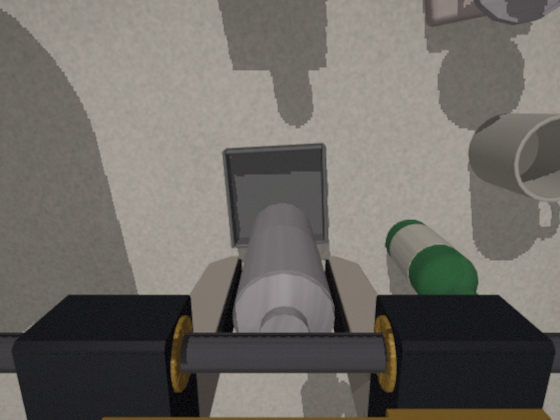

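```bash
python3 - <<'E'
from h import *
d=load('top0');s=load('scene0')
print(ray(d,411,201,20)); print(ray(d,452,196,190)); 
print(ray(d,432,198,120))
w=ray(d,452,196,190); print(proj(s,w),proj(s,[w[0],w[1],0]))
E
```

```text
[ 604.5640064  -340.95373751   20.        ]
[ 603.77049557 -354.04500628  190.        ]
[ 604.76786748 -346.5692396   120.        ]
[180.67619967 267.01078891] [190.5979076 339.6706795]
```

Request:
drive_tool(
  series=[
    {"hand":0.0,"dx":-0.005,"dy":-0.008,"dz":-0.01,"ax":0,"ay":0,"az":0},
    {"hand":0.0,"dx":-0.005,"dy":-0.007,"dz":-0.03,"ax":0,"ay":0,"az":0},
    {"hand":0.0,"dx":0,"dy":0,"dz":-0.04,"ax":0,"ay":0,"az":0},
    {"hand":0.0,"dx":0,"dy":0,"dz":-0.04,"ax":0,"ay":0,"az":0},
    {"hand":0.0,"dx":0,"dy":0,"dz":-0.03,"ax":0,"ay":0,"az":0},
    {"hand":0.0,"dx":0,"dy":0,"dz":-0.02,"ax":0,"ay":0,"az":0},
    {"hand":0.0,"dx":0,"dy":0,"dz":-0.007,"ax":0,"ay":0,"az":0},
    {"hand":0.0,"dx":0,"dy":0,"dz":0,"ax":0,"ay":0,"az":0},
    {"hand":0.0,"dx":0,"dy":0,"dz":0,"ax":0,"ay":0,"az":0},
  ],
)

```text
t: 25.7
tcp_pos: [446.4, -295.5, 89.4]
eef_rot: [179.9, 0.1, 90.0]
wrist_force: [-0.5, 0.8, -1.9]
finger_gap: 39.7
```

Request:
drive_tool(
  series=[
    {"hand":0.0,"dx":0,"dy":0,"dz":-0.002,"ax":0,"ay":0,"az":0},
    {"hand":0.0,"dx":0,"dy":0,"dz":-0.002,"ax":0,"ay":0,"az":0},
    {"hand":0.0,"dx":0,"dy":0,"dz":-0.001,"ax":0,"ay":0,"az":0},
  ],
)

```text
t: 26.0
tcp_pos: [446.1, -295.5, 83.7]
eef_rot: [180.0, 0.0, 89.9]
wrist_force: [-0.3, 0.3, -2.4]
finger_gap: 39.7
```

Request:
drive_tool(
  series=[
    {"hand":0.0,"dx":0,"dy":0,"dz":-0.001,"ax":0,"ay":0,"az":0},
    {"hand":0.0,"dx":0,"dy":0,"dz":-0.001,"ax":0,"ay":0,"az":0},
  ],
)

```text
t: 26.2
tcp_pos: [445.8, -295.2, 81.2]
eef_rot: [180.0, 0.0, 89.9]
wrist_force: [0.6, 0.4, -1.5]
finger_gap: 39.2
```

Request:
drive_tool(
  series=[
    {"hand":0.0,"dx":0,"dy":0,"dz":-0.001,"ax":0,"ay":0,"az":0},
    {"hand":0.0,"dx":0,"dy":0,"dz":0,"ax":0,"ay":0,"az":0},
  ],
)

```text
t: 26.4
tcp_pos: [445.8, -295.4, 80.5]
eef_rot: [180.0, 0.0, 89.9]
wrist_force: [-2.4, 0.6, 2.6]
finger_gap: 39.3
```

Request:
drive_tool(
  series=[
    {"hand":0.0,"dx":0,"dy":0,"dz":-0.0005,"ax":0,"ay":0,"az":0},
    {"hand":0.0,"dx":0,"dy":0,"dz":0,"ax":0,"ay":0,"az":0},
  ],
)

```text
t: 26.6
tcp_pos: [445.8, -295.5, 80.5]
eef_rot: [180.0, 0.0, 89.9]
wrist_force: [-3.7, 1.8, 6.5]
finger_gap: 39.8
```

Contact with the tray floor at the expected height. I'll release, then retreat upward.

Request:
drive_tool(
  series=[
    {"hand":0.041,"dx":0,"dy":0,"dz":0,"ax":0,"ay":0,"az":0},
    {"hand":0.044,"dx":0,"dy":0,"dz":0,"ax":0,"ay":0,"az":0},
    {"hand":0.05,"dx":0,"dy":0,"dz":0,"ax":0,"ay":0,"az":0},
    {"hand":0.06,"dx":0,"dy":0,"dz":0,"ax":0,"ay":0,"az":0},
    {"hand":0.075,"dx":0,"dy":0,"dz":0,"ax":0,"ay":0,"az":0},
    {"hand":0.075,"dx":0,"dy":0,"dz":0,"ax":0,"ay":0,"az":0},
  ],
  grip_force=15,
)

```text
t: 27.2
tcp_pos: [445.7, -295.2, 79.6]
eef_rot: [-180.0, -0.0, 89.9]
wrist_force: [-0.4, 0.9, 0.2]
finger_gap: 69.6
```

Request:
drive_tool(
  series=[
    {"hand":0.08,"dx":0,"dy":0,"dz":0.01,"ax":0,"ay":0,"az":0},
    {"hand":0.08,"dx":0,"dy":0,"dz":0.02,"ax":0,"ay":0,"az":0},
    {"hand":0.08,"dx":0,"dy":0,"dz":0.04,"ax":0,"ay":0,"az":0},
    {"hand":0.08,"dx":0,"dy":0,"dz":0.05,"ax":0,"ay":0,"az":0},
    {"hand":0.08,"dx":0,"dy":0,"dz":0.04,"ax":0,"ay":0,"az":0},
    {"hand":0.08,"dx":-0.01,"dy":-0.05,"dz":0,"ax":0,"ay":0,"az":0},
    {"hand":0.08,"dx":-0.01,"dy":-0.05,"dz":0,"ax":0,"ay":0,"az":0},
    {"hand":0.08,"dx":-0.02,"dy":-0.04,"dz":0,"ax":0,"ay":0,"az":0},
    {"hand":0.08,"dx":-0.02,"dy":-0.04,"dz":0,"ax":0,"ay":0,"az":0},
    {"hand":0.08,"dx":0,"dy":0,"dz":0,"ax":0,"ay":0,"az":0},
  ],
)

```text
t: 28.2
tcp_pos: [382.9, -477.6, 240.0]
eef_rot: [-179.9, 0.1, 89.7]
wrist_force: [0.6, 0.7, -0.9]
finger_gap: 80.1
```

```bash
python3 - <<'E'
from h import *
d=snap('scene','s11');o=bot.observe();print(o['tcp_pos'],o['t'],o['wrist_force'])
im=d['image'][:,:,::-1]
cv2.imwrite('pics/s11c.png',cv2.resize(im[120:340,100:380],None,fx=2.7,fy=2.7,interpolation=cv2.INTER_CUBIC))
for b in(33,40,43,46):print(b,(proj(d,[435.5,-31.5,b+125])-[100,120]+.5)*2.7)
snap('top','t11')
E
```

```text
[ 384.4177976  -475.39646254  239.96676448] 28.25 [0.60571767 0.63398388 0.68896809]
33 [340.21193141 152.5808827 ]
40 [339.79974453 145.74074134]
43 [339.62223989 142.79509488]
46 [339.44422016 139.84090063]
```

View pics/s11c.png

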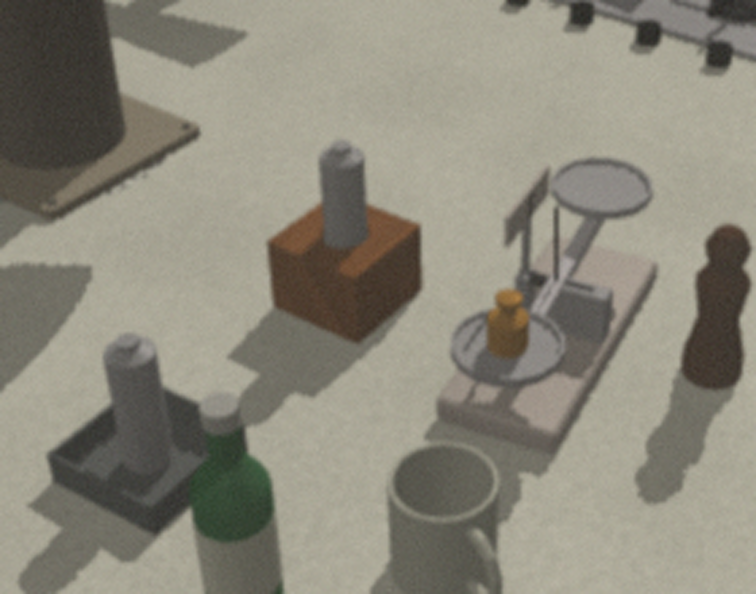

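View pics/t11.png

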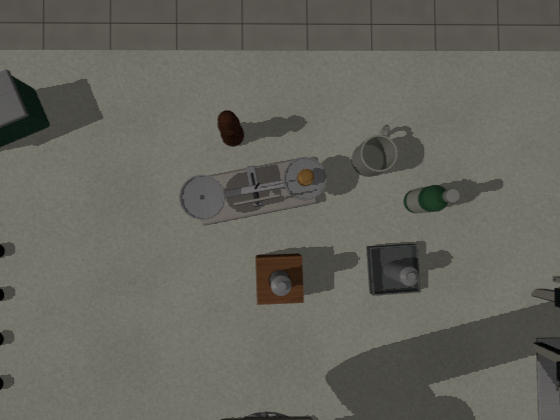

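```bash
python3 - <<'E'
from cell import bot
print(bot.sign_off())
E
```

```text
the job is handed in; nothing more can be done
None
```

The full cartridge is pushed into the holder and pressing on the rubber buffer, and the spent one stands upright in the grey tray. I handed the job in at about 28 s of the 72 s allowed.

- **Weighing:** I stood cartridge B, the one nearer the robot, alone on the test pan and let go. The pan sank to its lower stop, so B is full and A is spent. The wrist force agreed roughly, at about 3 N for B and 2 N for A.
- **Holder:** B went past the sprung balls and met the buffer about 31 mm below the mouth. I pressed until the force was about 11 N above the sliding force, roughly 1.8 mm of compression by both force and travel. The slope, about 5.5 N per mm, fits the 6 N per mm given for the buffer.
- **Tray:** A was set down on the tray floor at the expected height and released.

The last pictures show both cartridges upright, the empty pan back up, and the soap bottle, mug and mill where they started. The gripper was clear of everything.

I could not measure the buffer compression after release. It rests on the force and travel readings, and the camera views are too coarse to confirm it to a millimetre.

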